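# Nest the upturned tea-bowl covers

### The job

Clear the packing bench by nesting the four upturned tea-bowl covers: the largest, the blue one, stays where it is, and the others go into it in order of size, terracotta, then white, then green, all hollow side up, each standing level with its foot on the floor of the one below. They are pottery, so set each one down gently rather than letting it fall, and leave everything else on the bench where it stands.

Things in the scene. Friction and masses are not known exactly. Their poses are not given: they have to be found in the camera images.
- cover_blue: dark blue domed tea-bowl cover lying upside down, hollow up: 152 mm across, 50 mm high. Origin at the centre of its foot's underside, z up. Foot: disc 40 mm across, 12 mm high; upright rim band 36 to 50 mm above the origin, 8 mm thick. Flat inner floor 16 mm above the origin, over 50 mm across: the next smaller foot stands on it with about 7 mm of play, its rim then 16 mm above this one's. The largest of four; about 0.28 kg.
- cover_terracotta: terracotta orange-brown domed tea-bowl cover lying upside down, hollow up: 124 mm across, 50 mm high. Origin at the centre of its foot's underside, z up. Foot: disc 40 mm across, 12 mm high; upright rim band 36 to 50 mm above the origin, 8 mm thick. Flat inner floor 16 mm above the origin, over 50 mm across: the next smaller foot stands on it with about 7 mm of play, its rim then 16 mm above this one's. The second largest; about 0.16 kg.
- cover_white: white domed tea-bowl cover lying upside down, hollow up: 96 mm across, 50 mm high. Origin at the centre of its foot's underside, z up. Foot: disc 40 mm across, 12 mm high; upright rim band 36 to 50 mm above the origin, 8 mm thick. Flat inner floor 16 mm above the origin, over 50 mm across: the next smaller foot stands on it with about 7 mm of play, its rim then 16 mm above this one's. The third; about 0.11 kg.
- cover_green: green domed tea-bowl cover lying upside down, hollow up: 68 mm across, 50 mm high. Origin at the centre of its foot's underside, z up. Foot: disc 40 mm across, 12 mm high; upright rim band 36 to 50 mm above the origin, 8 mm thick. The smallest; about 0.07 kg.
- flask: steel vacuum flask, round, 72 mm across, 200 mm tall, standing; origin at the centre of its underside, z up. Bystander.
- tin_gold: gold tea tin, round, 68 mm across, 120 mm tall, standing; origin at the centre of its underside, z up. Bystander.
- tin_green: green tea tin with a paper label, round, 68 mm across, 110 mm tall, standing; origin at the centre of its underside, z up. Bystander.
- jar: amber glass jar, round, 68 mm across, 100 mm tall, standing; origin at the centre of its underside, z up. Bystander.
- cup: small white tasting cup, round, 60 mm across, 55 mm tall, standing; origin at the centre of its underside, z up. Bystander.
- tape_dispenser: black desk tape dispenser with a tan roll, 130 mm long (its x) by 50 mm wide by 82 mm tall; origin at the centre of its underside. Bystander.
- scoop: wooden tea scoop lying flat, 170 mm long (its x), under 40 mm wide and tall; origin near its middle. Bystander.

How it is judged:
By the outcome, as a careful person would: the job done as asked, in the order asked, and still so for the second after the job is handed in, with the robot touching nothing.
It also fails if it takes over 72 s, if anything falls off the work surface, if the arm or the gripper's body presses on something with over 40 N, if the wrist force passes 120 N, or if a joint passes its speed limit or range.

### The arm

A 6-joint arm with a two-finger parallel gripper is mounted at the origin on the work surface. World frame = base frame: x ahead of the robot, y to its left, z up, the work surface at z = 0. Lengths are in m, angles in rad, forces in N, time in s.
With the tool pointing down it reaches from about 0.35 to 0.775 m from the base axis. Payload 7.3 kg.
Tool frame: the origin (TCP) lies between the finger pads; the fingertips stand 25 mm ahead of it and the grasp point (between the pads) lies 6 mm ahead of it; y points along the fingers, z is the direction in which the jaws open and shut, and the axes are right-handed (so a half turn about y gives the same grasp; the last joint's range is limited). The gripper opens to 92 mm and grips with 3 to 60 N. Pads are 19 mm wide; open, the fingers measure 130 mm over their backs; the gripper's body (75 mm by 190 mm) begins 47 mm behind the grasp point.
Start: joints at [-1.366, 0.342, 1.524, -0, 1.275, -0.146], TCP at [0.18, -0.493, 0.252] pointing down, gripper open.
Joint ranges: [-2.53, 2.53], [-0.77, 2.02], [0.04, 2.7], [-1, 4.14], [0.28, 2.66], [-3.11, 3.11]. Speed limits (rad/s): [2.57, 2.57, 3.14, 3.14, 3.14, 3.14].

### API

Orientations are given as [roll, pitch, yaw] about the fixed x, y, z axes, in that order (R = Rz(yaw) Ry(pitch) Rx(roll)).
In Python, from cell import sensors, read_camera, hand_in gives the robot as it stands. The module is installed in compiled form; this text tells all that it offers.
- The arm moves only by the tool send_rows, never from a script. Its argument "motion" is a list that holds one entry, the list of rows, each a list of 4 numbers: the shift along the tool's x, y, z in m, then the turn about the tool's y in degrees. In form: [[[tx, ty, tz, twist], ...]]. A call has 1 to 8 rows; each row is the pose to reach, as a shift and turn from the pose measured when the call began, along the tool's axes at that moment; what a row does not reach only later rows make up. A row lasts 1/10 s, in which the tool goes at most 50 mm and 8.59 degrees, less where a joint would pass 70% of its speed; a pose out of reach is approached as far as the arm can. A call with a gripper value outside its range is refused whole. "gripper" is the opening, from 0 (shut) to 1 (fully open), set as the call begins (left out, the last holds). The fingers move at their own pace and stop on an object; "grip_force" is the grip in N (left out, the last holds). Time passes only in rows, so rows that repeat a pose let the fingers close. It gives the time, the measured TCP pose, the force and the opening at its end, in the units of the state.
- sensors.observe(): the state, without advancing time (a new reading comes with each control period).
- read_camera(name): name is "scene" or "side" or "wrist"; returns a dict with "frame" (420x560x3 uint8, red, green, blue), "fx", "fy", "cx", "cy" (pixels), "distortion" ([k1, k2, p1, p2, k3] as OpenCV has them; the pictures are not rectified), "extrinsics" (4x4, takes a point from world to camera coordinates). Camera axes: x right, y up, looking along -z (the intrinsics and any distortion apply to the point x, -y, -z); pixel columns grow to the right and rows downward; lengths in m; the calibration is good to about 2 mm. A picture is of the moment at which its call begins. There is no depth.
- hand_in(): hands the job in, once; it reports no verdict.
The state is a dict: "time": time; "qpos": joint angles; "qvel": joint speeds; "joint_efforts": joint torques, N m; "tool_pos": TCP position; "tool_rot": TCP orientation; "contact_force": force on the tool from outside, world axes, zero at the start; "torque": the same for the moment, N m; "opening": finger opening in m.
Only numpy, scipy, OpenCV 4.12 (cv2) and the standard library are available. Lean on these libraries where they do the work, as an engineer would, in place of code of your own. Each camera call takes 0.05 s, during which the arm holds its last target.

## Working session

There is one attempt and no reset: what is moved stays moved. The work goes in short steps, Python scripts to look and compute and a tool call to move; the robot and the scene stay as the last step left them, time stands still between calls to the robot, and variables do not carry over. Pictures are saved under pics/ and viewed, and the job is handed in when it is done.

Besides the shell and the picture viewer there is one more tool, called in YAML: its name, and indented under it one key for each argument. send_rows: Moves the arm, as the interface text tells. Its arguments: {"type":"object","properties":{"motion":{"type":"array"},"gripper":{"type":"number"},"grip_force":{"type":"number"}},"required":["motion"]}

```bash
mkdir -p pics; python3 - <<'E'
from cell import sensors, read_camera
import cv2,pickle,numpy as np
d={}
for n in("scene","side","wrist"):
    c=read_camera(n);d[n]=c
    cv2.imwrite(f"pics/a_{n}.png",c["frame"][:,:,::-1])
    E=c["extrinsics"];print(n,c["fx"],c["cx"],c["cy"],c["distortion"],(-E[:3,:3].T@E[:3,3]).round(3))
pickle.dump(d,open("a.pkl","wb"))
print(sensors.observe())
E
```

```text
scene 450.0765473508587 276.0418194929727 212.43312735763612 [-0.13981316  0.          0.          0.          0.        ] [1.397 0.442 1.059]
side 512.3410594080492 274.2793657738975 209.3763511847463 [-0.09005626  0.          0.          0.          0.        ] [0.157 0.837 0.981]
wrist 331.99550674567536 278.54324854975795 205.3607342294836 [0.02014101 0.         0.         0.         0.        ] [ 0.246 -0.469  0.384]
{'time': 0.15, 'qpos': array([-1.36601553e+00,  3.42561454e-01,  1.52474285e+00, -4.05612527e-05,
        1.27537968e+00, -1.46019269e-01]), 'qvel': array([-0.00068873, -0.00380548, -0.00103218, -0.00158015, -0.00111928,
       -0.00147574]), 'joint_efforts': array([ 2.35619053e-03, -4.31470084e+01, -2.44353157e+01,  7.17046950e-02,
        5.37871337e-02, -8.87418310e-05]), 'tool_pos': array([ 0.18036543, -0.49278051,  0.25122434]), 'tool_rot': array([-1.57188168e+00,  1.20410072e-04, -2.79078082e+00]), 'contact_force': array([-0.11078411, -0.42216831,  0.36151659]), 'torque': array([-0.0092614 ,  0.03154561,  0.01638198]), 'opening': 0.09188404872998568}
```

View pics/a_scene.png

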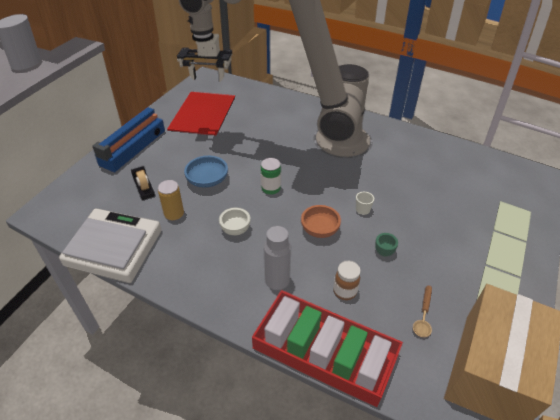

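View pics/a_side.png

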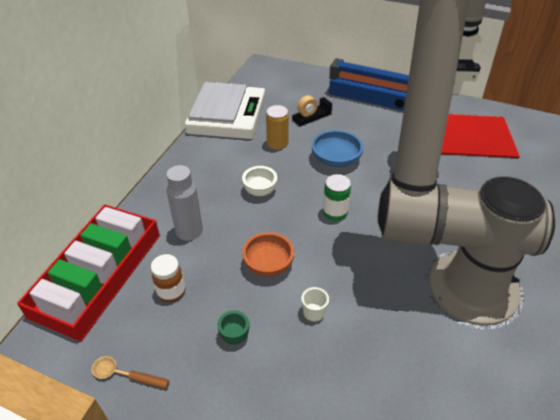

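View pics/a_wrist.png

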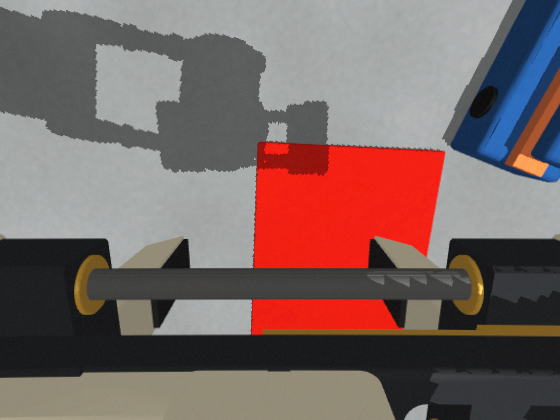

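The scene view shows the blue cover at (207,172), terracotta (321,222), white (235,222) and green (387,244). In the side view they are at (337,149), (269,255), (260,181) and (233,328). The wrist view shows only the red mat. Next I'll measure positions.

```bash
cat > h.py <<'E'
import numpy as np,cv2
from scipy.optimize import least_squares
def rays(c,uv):
    K=np.array([[c["fx"],0,c["cx"]],[0,c["fy"],c["cy"]],[0,0,1]])
    n=cv2.undistortPoints(np.asarray(uv,float).reshape(-1,1,2),K,np.array(c["distortion"])).reshape(-1,2)
    E=np.array(c["extrinsics"]);R,t=E[:3,:3],E[:3,3]
    d=np.c_[n[:,0],-n[:,1],-np.ones(len(n))]@R
    return -R.T@t,d
def plane(c,uv,z):
    o,d=rays(c,uv);return (o+d*((z-o[2])/d[:,2])[:,None])[:,:2]
def proj(c,P):
    E=np.array(c["extrinsics"]);p=np.atleast_2d(P)@E[:3,:3].T+E[:3,3]
    K=np.array([[c["fx"],0,c["cx"]],[0,c["fy"],c["cy"]],[0,0,1]])
    q=p*[1,-1,-1];return cv2.projectPoints(q,np.zeros(3),np.zeros(3),K,np.array(c["distortion"]))[0].reshape(-1,2)
HSV={"blue":((100,90,40),(118,255,255)),"terracotta":((3,140,60),(16,255,255)),"green":((70,80,20),(95,255,200)),"white":((20,2,110),(90,60,255))}
RAD=dict(blue=.076,terracotta=.062,white=.048,green=.034)
def mask(c,name,seed):
    hsv=cv2.cvtColor(c["frame"],cv2.COLOR_RGB2HSV)
    m=cv2.inRange(hsv,*HSV[name]); m=cv2.morphologyEx(m,cv2.MORPH_CLOSE,np.ones((3,3)))
    n,l,s,_=cv2.connectedComponentsWithStats(m)
    w=l[seed[1]-8:seed[1]+9,seed[0]-8:seed[0]+9].ravel();w=w[w>0]
    k=np.bincount(w).argmax();return (l==k).astype(np.uint8),s[k]
def rim(c,name,seed,z=.05,R=None):
    m,s=mask(c,name,seed);ct=max(cv2.findContours(m,cv2.RETR_EXTERNAL,cv2.CHAIN_APPROX_NONE)[0],key=len)
    p=plane(c,cv2.convexHull(ct).reshape(-1,2)+0.0,z)
    ctp=plane(c,ct.reshape(-1,2)+0.0,z);o=rays(c,[[0,0]])[0][:2]
    c0=ctp.mean(0);dirn=(c0-o)/np.linalg.norm(c0-o)
    sel=ctp[(ctp-c0)@dirn>-0.1*RAD[name]]   # far half: rim silhouette
    R=R or RAD[name]
    f=least_squares(lambda q:np.hypot(*(sel-q).T)-R,c0,loss="soft_l1",f_scale=.001)
    free=least_squares(lambda q:np.hypot(*(sel-q[:2]).T)-q[2],[*c0,R],loss="soft_l1",f_scale=.001)
    return f.x,free.x,s
E
python3 - <<'E'
from h import *;import pickle
d=pickle.load(open("a.pkl","rb"))
S=dict(scene=dict(blue=(207,172),terracotta=(321,222),white=(235,222),green=(387,244)),side=dict(blue=(337,149),terracotta=(269,255),white=(260,181),green=(233,328)))
for n in S["scene"]:
    for k in S:
        a,b,s=rim(d[k],n,S[k][n]);print(n,k,a.round(4),b.round(4),s)
# bystanders: top centres
for n,z,u,v in[("flask",.2,(278,236),(180,174)),("gold",.12,(169,188),(277,112)),("tgreen",.11,(270,166),(338,184)),("jar",.1,(348,270),(166,264)),("cup",.055,(365,199),(315,297))]:
    print(n,plane(d["scene"],[u],z).round(3),plane(d["side"],[v],z).round(3))
for n,u,v in[("tape",(144,188),(312,115)),("scoop",(425,310),(130,373)),("tray",(325,345),(90,268))]:
    print(n,plane(d["scene"],[u],.02).round(3),plane(d["side"],[v],.02).round(3))
E
```

```text
blue scene [ 0.4527 -0.3338] [ 0.449  -0.3372  0.0722] [ 185  156   42   31 1024]
blue side [ 0.4489 -0.334 ] [ 0.4496 -0.3368  0.0737] [ 312  130   51   37 1482]
terracotta scene [0.5127 0.1312] [0.5148 0.1324 0.0642] [302 212  37  22 586]
terracotta side [0.4796 0.1177] [0.4812 0.1149 0.0593] [ 243  233   51   43 1740]
white scene [ 0.604 -0.124] [ 0.6042 -0.1239  0.0481] [219 207  32  28 698]
white side [ 0.6079 -0.1256] [ 0.6071 -0.1237  0.0497] [241 165  37  31 902]
green scene [0.4793 0.3265] [0.4722 0.3264 0.0282] [377 234  20  16 138]
green side [0.4712 0.3291] [0.4724 0.327  0.032 ] [218 311  31  33 826]
flask [[0.723 0.092]] [[0.711 0.09 ]]
gold [[ 0.644 -0.333]] [[ 0.639 -0.335]]
tgreen [[ 0.393 -0.111]] [[ 0.381 -0.109]]
jar [[0.665 0.272]] [[0.659 0.272]]
cup [[0.337 0.208]] [[0.333 0.202]]
tape [[ 0.604 -0.494]] [[ 0.582 -0.497]]
scoop [[0.635 0.497]] [[0.627 0.498]]
tray [[0.854 0.296]] [[0.871 0.301]]
```

```bash
sed -i 's/"blue":((100,90,40),(118,255,255)),"terracotta":((3,140,60),(16,255,255)),"green":((70,80,20),(95,255,200))/"blue":((95,110,25),(125,255,255)),"terracotta":((0,110,30),(20,255,255)),"green":((60,75,8),(98,255,255))/' h.py
python3 - <<'E'
from h import *;import pickle
d=pickle.load(open("a.pkl","rb"))
S=dict(scene=dict(blue=(207,172),terracotta=(321,222),white=(235,222),green=(387,244)),side=dict(blue=(337,149),terracotta=(269,255),white=(260,181),green=(233,328)))
rows=[]
for k in S:
    r=[]
    for n in S["scene"]:
        a,b,s=rim(d[k],n,S[k][n]);print(n,k,a.round(4),b.round(4),s)
        f=d[k]["frame"][:,:,::-1].copy();m,_=mask(d[k],n,S[k][n])
        x,y=S[k][n];q=lambda i:cv2.resize(i[y-32:y+32,x-32:x+32],(192,192),interpolation=0)
        f2=f.copy();f2[m>0]=(255,0,255)
        th=np.linspace(0,6.28,60);
        g=cv2.resize(f[y-32:y+32,x-32:x+32],(192,192),interpolation=0)
        for u in proj(d[k],np.c_[a[0]+RAD[n]*np.cos(th),a[1]+RAD[n]*np.sin(th),0*th+.05]): cv2.circle(g,(int((u[0]-x+32.5)*3),int((u[1]-y+32.5)*3)),1,(0,255,255),-1)
        r.append(np.vstack([g,q(f2)]))
    rows.append(np.hstack(r))
cv2.imwrite("pics/m1.png",cv2.resize(np.vstack(rows),(600,600)))
E
```

```text
blue scene [ 0.5533 -0.3752] [ 0.5296 -0.3515  0.0425] [201 179   1   1   1]
terracotta scene [0.4835 0.1148] [0.4788 0.1131 0.0581] [302 205  38  32 979]
white scene [ 0.604 -0.124] [ 0.6042 -0.1239  0.0481] [219 207  32  28 698]
green scene [0.4777 0.3275] [0.4733 0.3269 0.0305] [376 233  22  18 176]
blue side [ 0.4486 -0.331 ] [ 0.4493 -0.3343  0.0731] [ 312  131   51   36 1426]
terracotta side [0.4806 0.1166] [0.4815 0.1143 0.0601] [ 242  232   52   45 1799]
white side [ 0.6079 -0.1256] [ 0.6071 -0.1237  0.0497] [241 165  37  31 902]
green side [0.4714 0.329 ] [0.4724 0.3271 0.0322] [218 311  31  33 831]
```

View pics/m1.png

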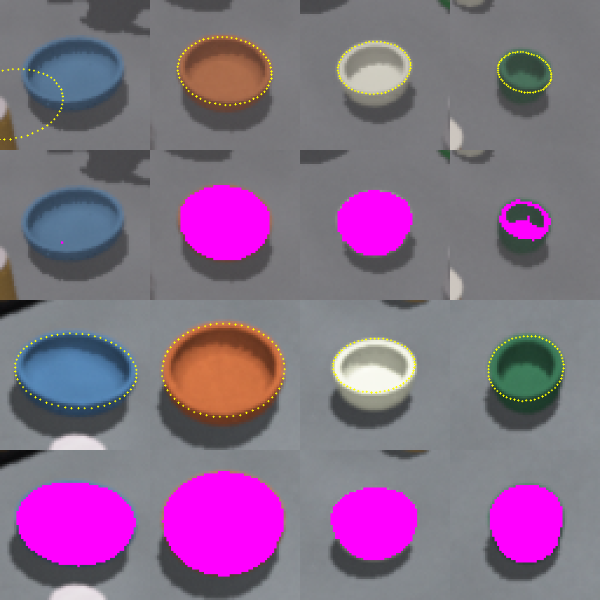

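Both views agree to within about 3 mm. The covers are at terracotta (0.482, 0.116), white (0.606, -0.125), green (0.472, 0.328) and blue (about 0.450, -0.334), all within reach. I'll pinch the rim walls with the jaw axis at the current yaw, and refine each position with the wrist camera.

```bash
cat >> h.py <<'E'
from scipy.spatial.transform import Rotation as Ro
def go(st,xyz,yaw=None):
    R=Ro.from_euler("xyz",st["tool_rot"]).as_matrix()
    s=R.T@(np.array(xyz)-st["tool_pos"])
    return s.round(4),R[:,2].round(3),R[:,0].round(3),R[:,1].round(4)
E
python3 - <<'E'
from h import *;from cell import sensors
print(go(sensors.observe(),[.50,.061,.22]))
E
```

```text
(array([-0.4905,  0.0317, -0.4102]), array([ 0.344, -0.939, -0.001]), array([-0.939, -0.344, -0.   ]), array([-3.0e-04,  1.1e-03, -1.0e+00]))
```

send_rows:
  motion:
    - [[-0.035, 0.002, -0.03, 0], [-0.07, 0.004, -0.06, 0], [-0.105, 0.007, -0.088, 0], [-0.14, 0.009, -0.118, 0], [-0.175, 0.011, -0.147, 0], [-0.21, 0.014, -0.176, 0], [-0.245, 0.016, -0.205, 0], [-0.28, 0.018, -0.234, 0]]
  gripper: 0.35
  grip_force: 40

```text
time: 0.95
tool_pos: [0.3634, -0.175, 0.2335]
tool_rot: [-1.572, 0.0, -2.791]
contact_force: [1.2, -1.6, 0.3]
opening: 0.0339
```

```bash
python3 - <<'E'
from h import *;from cell import sensors
print(go(sensors.observe(),[.50,.061,.22]))
E
```

```text
(array([-0.2093,  0.0137, -0.1748]), array([ 0.343, -0.939, -0.001]), array([-0.939, -0.343, -0.   ]), array([-1.e-04,  1.e-03, -1.e+00]))
```

send_rows:
  motion:
    - [[-0.037, 0.002, -0.03, 0], [-0.073, 0.004, -0.06, 0], [-0.11, 0.007, -0.09, 0], [-0.145, 0.01, -0.12, 0], [-0.18, 0.012, -0.15, 0], [-0.209, 0.014, -0.175, 0], [-0.209, 0.014, -0.175, 0], [-0.209, 0.014, -0.175, 0]]

```text
time: 1.75
tool_pos: [0.4993, 0.0617, 0.2191]
tool_rot: [-1.572, -0.001, -2.789]
contact_force: [0.0, -0.6, 0.9]
opening: 0.0324
```

```bash
python3 - <<'E'
from h import *;from cell import sensors,read_camera;import pickle
d={n:read_camera(n) for n in("scene","side","wrist")}
pickle.dump(d,open("b.pkl","wb"));cv2.imwrite("pics/b_w.png",d["wrist"]["frame"][:,:,::-1])
s=sensors.observe();print(s["tool_pos"],s["tool_rot"],s["qpos"])
print(proj(d["wrist"],[[.482,.1155,.05],[.50,.061,.05],[.50,.061,s["tool_pos"][2]-.025]]).round(0))
E
```

```text
[0.49913164 0.06014437 0.2196875 ] [-1.57168556e+00 -2.63586129e-04 -2.79240998e+00] [-3.30664332e-02  3.30956778e-01  1.63444430e+00  7.87045390e-04
  1.17676794e+00  1.18824497e+00]
[[217. 191.]
 [279. 193.]
 [279. 256.]]
```

View pics/b_w.png

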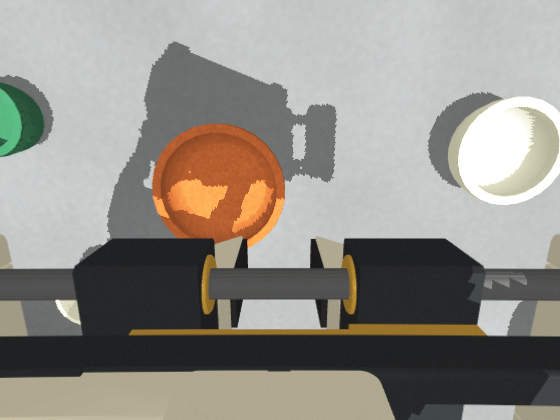

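The wrist view shows the terracotta rim centred near (219,188), mostly clear of the fingers. I'll fit its circle in this view.

```bash
cat >> h.py <<'E'
def wfit(c,name,seed,z=.05,R=None,vmax=232):
    """circle on z plane from contour above row vmax (hand hides below)"""
    m,s=mask(c,name,seed);ct=max(cv2.findContours(m,cv2.RETR_EXTERNAL,cv2.CHAIN_APPROX_NONE)[0],key=len).reshape(-1,2)
    ct=ct[(ct[:,1]<vmax)&(ct[:,1]>2)&(ct[:,0]>2)&(ct[:,0]<557)];p=plane(c,ct+0.0,z);c0=p.mean(0);R=R or RAD[name]
    f=least_squares(lambda q:np.hypot(*(p-q).T)-R,c0,loss="soft_l1",f_scale=.001)
    g=least_squares(lambda q:np.hypot(*(p-q[:2]).T)-q[2],[*c0,R],loss="soft_l1",f_scale=.001)
    return f.x.round(4),g.x.round(4),np.abs(f.fun).mean().round(4),s
E
python3 - <<'E'
from h import *;from cell import sensors;import pickle
d=pickle.load(open("b.pkl","rb"))
print(wfit(d["wrist"],"terracotta",(219,165)))
print(rim(d["side"],"terracotta",(269,255)),rim(d["scene"],"terracotta",(321,222)))
print(rim(d["scene"],"blue",(204,180)))
s=sensors.observe();R=Ro.from_euler("xyz",s["tool_rot"]).as_matrix()
c,_,_,_=wfit(d["wrist"],"terracotta",(219,165))
t=np.array([*c,0])+.058*R[:,2];t[2]=.062;print(t,go(s,t))
E
```

```text
(array([0.4817, 0.1139]), array([0.4824, 0.1142, 0.0612]), np.float64(0.0006), array([  152,   124,   133,   124, 12833], dtype=int32))
(array([0.48038648, 0.11689739]), array([0.48142505, 0.11457283, 0.05999375]), array([ 242,  232,   52,   45, 1790], dtype=int32)) (array([0.48453979, 0.11526604]), array([0.48048998, 0.11393782, 0.05872193]), array([302, 205,  39,  32, 975], dtype=int32))Traceback (most recent call last):
  File "<stdin>", line 5, in <module>
  File "h.py", line 24, in rim
    m,s=mask(c,name,seed);ct=max(cv2.findContours(m,cv2.RETR_EXTERNAL,cv2.CHAIN_APPROX_NONE)[0],key=len)
        ~~~~^^^^^^^^^^^^^
  File "h.py", line 22, in mask
    k=np.bincount(w).argmax();return (l==k).astype(np.uint8),s[k]
ValueError: attempt to get argmax of an empty sequence
```

send_rows:
  motion:
    - [[-0.002, 0.045, 0.0015, 0], [-0.002, 0.09, 0.0015, 0], [-0.002, 0.125, 0.0015, 0], [-0.002, 0.145, 0.0015, 0], [-0.002, 0.155, 0.0015, 0], [-0.002, 0.1575, 0.0015, 0], [-0.002, 0.1575, 0.0015, 0]]

```text
time: 2.6
tool_pos: [0.5019, 0.059, 0.0629]
tool_rot: [-1.571, 0.001, -2.793]
contact_force: [0.8, 0.6, 0.5]
opening: 0.0322
```

```bash
python3 - <<'E'
from h import *;from cell import sensors,read_camera
w=read_camera("wrist");cv2.imwrite("pics/c_w.png",w["frame"][:,:,::-1]);print(sensors.observe()["tool_pos"],sensors.observe()["contact_force"])
E
```

```text
[0.50219081 0.05919592 0.06329088] [-0.00943639 -0.11040088 -0.15114653]
```

View pics/c_w.png

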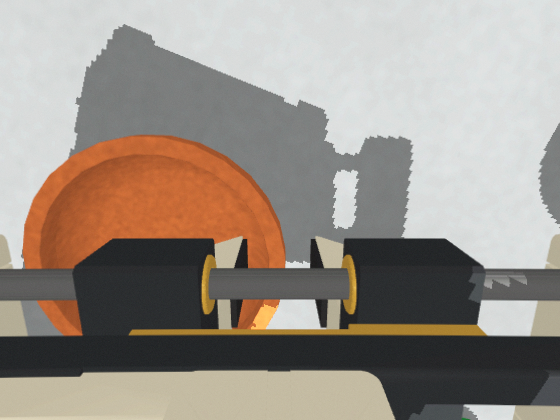

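The terracotta wall shows at about (272,265), between the jaw faces at 247 and 313. I'll close on it.

send_rows:
  motion:
    - [[0, 0.001, 0, 0], [0, 0.001, 0, 0], [0, 0.001, 0, 0], [0, 0.001, 0, 0], [0, 0.001, 0, 0], [0, 0.001, 0, 0]]
  gripper: 0
  grip_force: 40

```text
time: 3.25
tool_pos: [0.5023, 0.0591, 0.0625]
tool_rot: [-1.571, 0.002, -2.793]
contact_force: [-0.0, -1.6, 2.4]
opening: 0.0077
```

send_rows:
  motion:
    - [[0, -0.01, 0, 0], [0, -0.03, 0, 0], [0, -0.06, 0, 0], [0, -0.1, 0, 0], [0, -0.13, 0, 0], [0, -0.14, 0, 0], [0, -0.14, 0, 0]]

```text
time: 3.95
tool_pos: [0.5025, 0.0591, 0.2036]
tool_rot: [-1.57, 0.004, -2.793]
contact_force: [-0.7, -1.0, -2.1]
opening: 0.0078
```

```bash
python3 - <<'E'
from h import *;from cell import sensors,read_camera
import pickle
d={n:read_camera(n) for n in("scene","side","wrist")};pickle.dump(d,open("d.pkl","wb"))
w=np.hstack([cv2.resize(d[n]["frame"],(400,300)) for n in("wrist","side")]);cv2.imwrite("pics/d_w.png",w[:,:,::-1]);s=sensors.observe();print(s)
print(wfit(d["wrist"],"terracotta",(150,190),z=s["tool_pos"][2]-.012))
E
```

```text
{'time': 4.1, 'qpos': array([-3.50088512e-02,  3.54292583e-01,  1.65694657e+00,  6.09702229e-04,
        1.13211205e+00,  1.18675639e+00]), 'qvel': array([ 0.00011282,  0.00947666, -0.00046241,  0.00030989,  0.00366483,
        0.00251857]), 'joint_efforts': array([ 3.15829064e-02, -4.38757432e+01, -2.37899834e+01,  1.54073504e-01,
       -4.05681599e-02,  7.92273750e-04]), 'tool_pos': array([0.50102059, 0.05906139, 0.20067963]), 'tool_rot': array([-1.57196657e+00, -1.42388853e-03, -2.79282019e+00]), 'contact_force': array([-0.19589922, -0.16797128, -2.36449102]), 'torque': array([-0.13365626, -0.03882688, -0.00343152]), 'opening': 0.007996271261919338}
(array([0.4833, 0.1121]), array([0.4845, 0.1126, 0.0609]), np.float64(0.0004), array([   26,   132,   262,   137, 25242], dtype=int32))
```

View pics/d_w.png

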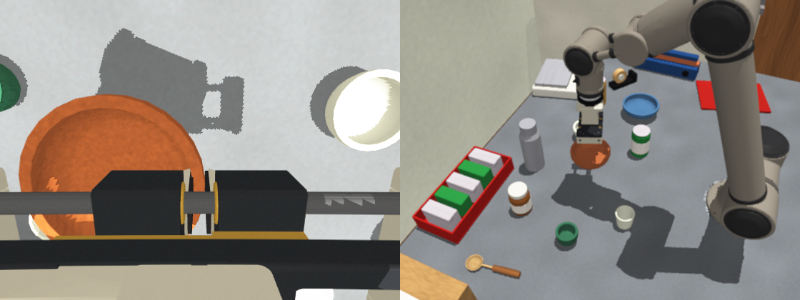

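The cover is held: opening is 8 mm and the wrench shows about 2 N of load. In the wrist view it hangs level on the left. I'll carry it towards blue and stop short so the wrist camera can see blue.

```bash
python3 - <<'E'
from h import *;from cell import sensors
print(go(sensors.observe(),[.425,-.25,.22]))
E
```

```text
(array([ 0.1771, -0.0194,  0.2645]), array([ 0.342, -0.94 , -0.001]), array([-0.94 , -0.342,  0.001]), array([-1.7e-03,  6.0e-04, -1.0e+00]))
```

send_rows:
  motion:
    - [[0.012, -0.01, 0.02, 0], [0.035, -0.02, 0.055, 0], [0.06, -0.02, 0.092, 0], [0.086, -0.02, 0.13, 0], [0.112, -0.02, 0.168, 0], [0.138, -0.02, 0.206, 0], [0.16, -0.02, 0.24, 0], [0.173, -0.02, 0.258, 0]]

```text
time: 4.9
tool_pos: [0.4252, -0.2451, 0.2188]
tool_rot: [-1.574, -0.003, -2.795]
contact_force: [0.5, -0.2, -1.6]
opening: 0.0078
```

send_rows:
  motion:
    - [[0.004, 0, 0.006, 0], [0.004, 0, 0.006, 0], [0.004, 0, 0.006, 0]]

```text
time: 5.2
tool_pos: [0.4235, -0.2509, 0.2179]
tool_rot: [-1.576, -0.004, -2.795]
contact_force: [0.4, -0.2, -0.6]
opening: 0.008
```

```bash
python3 - <<'E'
from h import *;from cell import sensors,read_camera
import pickle
d={n:read_camera(n) for n in("scene","side","wrist")};pickle.dump(d,open("e.pkl","wb"))
cv2.imwrite("pics/e_w.png",d["wrist"]["frame"][:,:,::-1]);s=sensors.observe();print(s["tool_pos"],s["tool_rot"],s["opening"])
print(proj(d["wrist"],[.45,-.333,.05]))
E
```

```text
[ 0.42385231 -0.25083791  0.2186389 ] [-1.57456335 -0.00338374 -2.79357429] 0.007751515745666534
[[372.35968315 197.44880811]]
```

View pics/e_w.png

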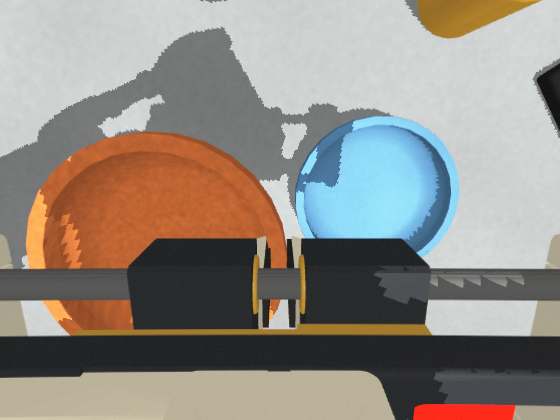

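The wrist view shows terracotta held at left and blue centred near (378,195). Its rim is visible from (297,195) to (459,190), with the top at (382,116).

```bash
python3 - <<'E'
from h import *;import h
from cell import sensors;import pickle
h.HSV["blue"]=((90,60,15),(125,255,255))
d=pickle.load(open("e.pkl","rb"));w=d["wrist"]
print(wfit(w,"blue",(380,170)))
m,_=mask(w,"blue",(380,170));f=w["frame"].copy();f[m>0]//=2;cv2.imwrite("pics/e2.png",f[:,:,::-1])
s=sensors.observe()
print(wfit(w,"terracotta",(150,190),z=s["tool_pos"][2]-.012),s["tool_pos"])
h.HSV["blue"]=((95,90,20),(125,255,255))
a=pickle.load(open("a.pkl","rb"))
for k,p in(("scene",(207,175)),("side",(337,149))):
  print(rim(d[k],"blue",p) if k=="x" else rim(a[k],"blue",p))
R=Ro.from_euler("xyz",s["tool_rot"]).as_matrix();print(R.round(4))
E
```

```text
(array([ 0.4488, -0.3365]), array([ 0.4495, -0.3364,  0.0754]), np.float64(0.0005), array([  295,   116,   165,   142, 17529], dtype=int32))
(array([ 0.4061, -0.1976]), array([ 0.407 , -0.1972,  0.0611]), np.float64(0.0004), array([   26,   132,   262,   137, 25339], dtype=int32)) [ 0.42385231 -0.25083791  0.2186389 ]
(array([ 0.45270165, -0.33379227]), array([ 0.44898831, -0.33719243,  0.07217138]), array([ 185,  156,   42,   31, 1024], dtype=int32))
(array([ 0.44889589, -0.33404078]), array([ 0.44964023, -0.33682104,  0.07374092]), array([ 312,  130,   51,   37, 1482], dtype=int32))
[[-0.94   -0.0045  0.341 ]
 [-0.341   0.0024 -0.94  ]
 [ 0.0034 -1.     -0.0038]]
```

View pics/e2.png

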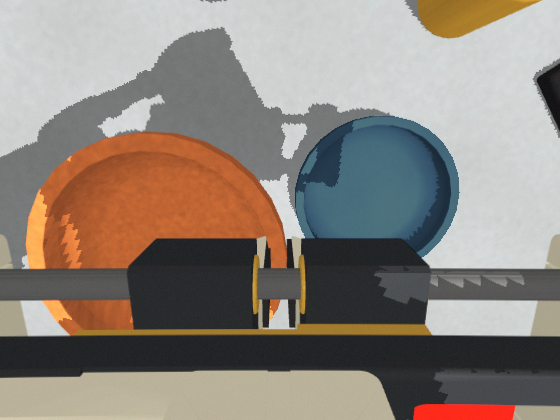

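```bash
python3 - <<'E'
from h import *;from cell import sensors
s=sensors.observe()
for z in(.2186,.105): print(go(s,[.468,-.390,z])[0])
E
```

```text
[ 0.006  -0.0005  0.1459]
[0.0056 0.1131 0.1463]
```

send_rows:
  motion:
    - [[0.001, 0, 0.025, 0], [0.003, 0, 0.07, 0], [0.005, 0, 0.115, 0], [0.006, 0, 0.14, 0], [0.006, 0, 0.146, 0], [0.006, 0.03, 0.146, 0], [0.006, 0.075, 0.146, 0], [0.006, 0.1, 0.146, 0]]

```text
time: 6.15
tool_pos: [0.4668, -0.3871, 0.1152]
tool_rot: [-1.579, -0.005, -2.792]
contact_force: [-0.5, 0.3, -3.2]
opening: 0.008
```

send_rows:
  motion:
    - [[0, 0.007, 0, 0], [0, 0.01, 0, 0], [0, 0.01, 0, 0], [0, 0.01, 0, 0]]

```text
time: 6.55
tool_pos: [0.4676, -0.3875, 0.107]
tool_rot: [-1.576, -0.004, -2.792]
contact_force: [-0.3, 0.1, -2.2]
opening: 0.008
```

```bash
python3 - <<'E'
from h import *;from cell import sensors,read_camera
import pickle
d={n:read_camera(n) for n in("scene","side","wrist")};pickle.dump(d,open("f.pkl","wb"))
w=[d["wrist"]["frame"],cv2.resize(d["side"]["frame"][100:220,260:420],(560,420))]
cv2.imwrite("pics/f_w.png",cv2.resize(np.hstack(w),(800,300))[:,:,::-1]);s=sensors.observe();print(s["tool_pos"],s["tool_rot"],s["contact_force"],s["torque"])
print(go(s,[.468,-.390,.0785])[0])
E
```

```text
[ 0.4671673  -0.38748426  0.10648414] [-1.57682265 -0.0040606  -2.79215324] [-0.09727723 -0.11519469 -1.53110527] [-0.11681496 -0.02030485 -0.05043637]
[-0.      0.028   0.0028]
```

View pics/f_w.png

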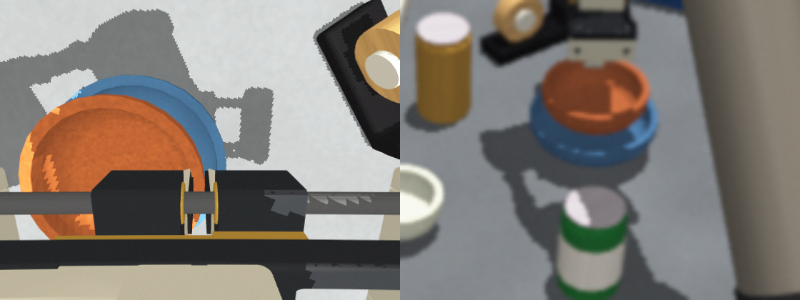

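Terracotta hangs level over blue, and the wrist view offset is height parallax. I'll lower it gently.

send_rows:
  motion:
    - [[0, 0.008, 0.0025, 0], [0, 0.015, 0.0025, 0], [0, 0.02, 0.0025, 0], [0, 0.023, 0.0025, 0], [0, 0.024, 0.0025, 0]]

```text
time: 7.2
tool_pos: [0.4676, -0.3895, 0.0817]
tool_rot: [-1.578, -0.004, -2.792]
contact_force: [-0.3, -0.5, -0.9]
opening: 0.0084
```

send_rows:
  motion:
    - [[0, 0.001, 0, 0], [0, 0.002, 0, 0], [0, 0.002, 0, 0]]

```text
time: 7.5
tool_pos: [0.4677, -0.3895, 0.0797]
tool_rot: [-1.578, -0.004, -2.792]
contact_force: [-0.3, -0.8, -0.8]
opening: 0.0078
```

send_rows:
  motion:
    - [[0, 0.001, 0, 0], [0, 0.0015, 0, 0], [0, 0.0015, 0, 0]]

```text
time: 7.8
tool_pos: [0.4679, -0.3899, 0.0787]
tool_rot: [-1.577, -0.004, -2.792]
contact_force: [-0.3, -1.2, 1.2]
opening: 0.0082
```

```bash
python3 - <<'E'
from cell import sensors
s=sensors.observe();print(s["tool_pos"],s["contact_force"],s["torque"])
E
```

```text
[ 0.46792526 -0.38987026  0.07873143] [-0.28775185 -1.17288254  1.20508115] [-0.17575461 -0.06027972 -0.00337231]
```

send_rows:
  motion:
    - [[0, 0.0007, 0, 0], [0, 0.0007, 0, 0]]

```text
time: 8.0
tool_pos: [0.4681, -0.3901, 0.0784]
tool_rot: [-1.576, -0.004, -2.792]
contact_force: [0.9, -1.5, 2.5]
opening: 0.0081
```

send_rows:
  motion:
    - [[0, 0, 0, 0], [0, 0, 0, 0], [0, 0, 0, 0], [0, 0, 0, 0]]
  gripper: 0.3

```text
time: 8.4
tool_pos: [0.468, -0.3899, 0.0782]
tool_rot: [-1.576, -0.004, -2.792]
contact_force: [0.7, -0.3, 0.1]
opening: 0.0272
```

send_rows:
  motion:
    - [[0, -0.01, 0, 0], [0, -0.04, 0, 0], [0, -0.085, 0, 0], [0, -0.13, 0, 0], [0.03, -0.14, -0.04, 0], [0.04, -0.14, -0.085, 0], [0.04, -0.14, -0.1, 0], [0.04, -0.14, -0.1, 0]]

```text
time: 9.2
tool_pos: [0.3962, -0.3086, 0.2202]
tool_rot: [-1.576, -0.003, -2.791]
contact_force: [0.6, 0.2, -0.7]
opening: 0.0278
```

```bash
python3 - <<'E'
from h import *;from cell import sensors,read_camera
import pickle
d={n:read_camera(n) for n in("scene","side","wrist")};pickle.dump(d,open("g.pkl","wb"))
cv2.imwrite("pics/g_w.png",d["wrist"]["frame"][:,:,::-1]);
w=[cv2.resize(d["scene"]["frame"][120:225,140:280],(560,420)),cv2.resize(d["side"]["frame"][100:220,260:420],(560,420))]
cv2.imwrite("pics/g2.png",cv2.resize(np.hstack(w),(800,300))[:,:,::-1])
s=sensors.observe();print(s["tool_pos"],s["tool_rot"],s["contact_force"],s["torque"],s["opening"])
E
```

```text
[ 0.39763595 -0.31120509  0.21947094] [-1.57464973 -0.00333797 -2.79211767] [-0.51514923 -0.21788122 -0.76831613] [-0.01883446 -0.03684341  0.00883507] 0.02799457753336627
```

View pics/g_w.png

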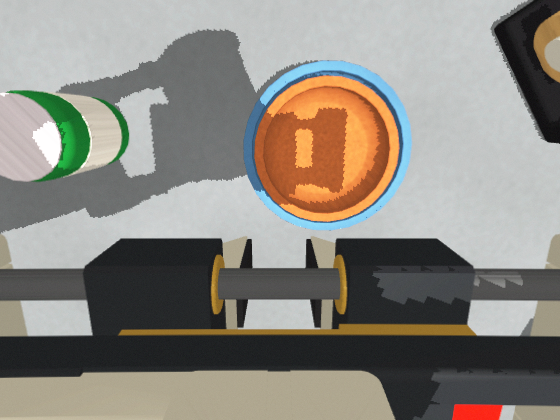

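View pics/g2.png

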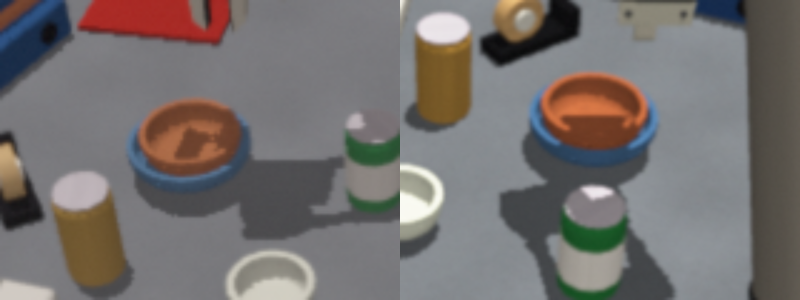

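Terracotta now sits in blue, level, with its rim near (328,145) and an even blue ring around it. Next I'll measure the nest.

```bash
python3 - <<'E'
from h import *;import h
from cell import sensors;import pickle
h.HSV["blue"]=((90,60,15),(125,255,255));h.HSV["terracotta"]=((0,90,20),(22,255,255))
d=pickle.load(open("g.pkl","rb"));w=d["wrist"]
print(wfit(w,"terracotta",(330,180),z=.066));print(wfit(w,"blue",(253,145)))
s=sensors.observe()
d=pickle.load(open("b.pkl","rb"));
try: print(wfit(d["wrist"],"white",(520,150)))
except Exception as e: print(e)
print(go(s,[.625,-.165,.22]))
E
```

```text
(array([ 0.4486, -0.3347]), array([ 0.4487, -0.3346,  0.0612]), np.float64(0.0008), array([  254,    75,   145,   147, 16575], dtype=int32))
(array([ 0.4494, -0.3373]), array([ 0.4495, -0.3372,  0.0751]), np.float64(0.0009), array([ 243,   60,  169,  171, 5727], dtype=int32))
(array([ 0.5973, -0.0888]), array([ 0.6062, -0.1234,  0.0388]), np.float64(0.0103), array([ 476,  106,   84,   91, 3361], dtype=int32))
(array([-0.2637, -0.0012, -0.0595]), array([ 0.342, -0.94 , -0.004]), array([-0.94 , -0.342,  0.003]), array([-0.0045,  0.0025, -1.    ]))
```

```bash
python3 - <<'E'
from h import *;from cell import sensors
print(go(sensors.observe(),[.585,-.085,.2]))
E
```

```text
(array([-0.2536,  0.0192, -0.1483]), array([ 0.342, -0.94 , -0.004]), array([-0.94 , -0.342,  0.003]), array([-0.0045,  0.0025, -1.    ]))
```

send_rows:
  motion:
    - [[-0.025, 0, -0.015, 0], [-0.065, 0.004, -0.038, 0], [-0.105, 0.008, -0.061, 0], [-0.145, 0.012, -0.084, 0], [-0.185, 0.015, -0.107, 0], [-0.22, 0.018, -0.13, 0], [-0.245, 0.019, -0.143, 0], [-0.2535, 0.019, -0.148, 0]]
  gripper: 0.35

```text
time: 10.15
tool_pos: [0.5872, -0.0835, 0.1992]
tool_rot: [-1.575, -0.003, -2.79]
contact_force: [0.5, -0.8, 0.5]
opening: 0.0319
```

send_rows:
  motion:
    - [[0, 0, 0, 0], [0, 0, 0, 0]]

```text
time: 10.35
tool_pos: [0.5872, -0.0844, 0.1987]
tool_rot: [-1.575, -0.004, -2.79]
contact_force: [0.3, -0.4, -0.0]
opening: 0.0316
```

```bash
python3 - <<'E'
from h import *;from cell import sensors,read_camera
import pickle
d={"wrist":read_camera("wrist")};pickle.dump(d,open("i.pkl","wb"))
cv2.imwrite("pics/i_w.png",d["wrist"]["frame"][:,:,::-1]);
s=sensors.observe();print(s["tool_pos"],s["tool_rot"],s["contact_force"],proj(d["wrist"],[.606,-.125,.05]))
E
```

```text
[ 0.5868994  -0.08478754  0.19892343] [-1.57505936 -0.00404666 -2.79064802] [0.01267723 0.16570599 0.06699331] [[330.86891187 194.81007926]]
```

View pics/i_w.png

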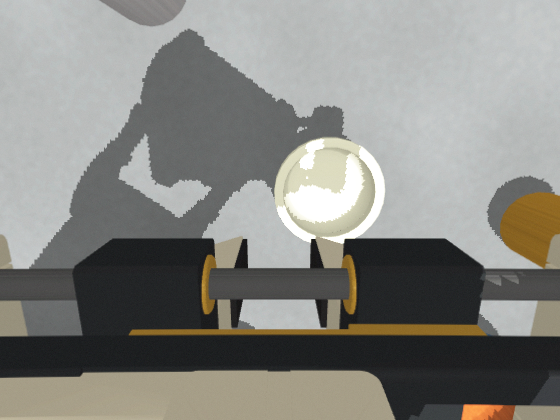

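The white rim spans columns 275 to 385 with its top at row 138, so its centre is near (330,192), close to the predicted (331,195).

```bash
python3 - <<'E'
from h import *;import h
from cell import sensors;import pickle
w=pickle.load(open("i.pkl","rb"))["wrist"]
for lo in((20,2,60),(20,8,60),(20,15,60)):
    h.HSV["white"]=(lo,(60,120,255));print(wfit(w,"white",(288,195)))
print(plane(w,[[275,192],[385,190],[330,138]],.05))
s=sensors.observe();print(go(s,[.606-.044*.342,-.125+.044*.94,.062]))
E
```

```text
(array([ 0.6182, -0.1104]), array([ 0.618 , -0.1131,  0.0508]), np.float64(0.0084), array([  208,   101,   179,   228, 13107], dtype=int32))
(array([ 0.607 , -0.1221]), array([ 0.6088, -0.1216,  0.0464]), np.float64(0.0025), array([ 209,  135,  176,  152, 8501], dtype=int32))
(array([ 0.6063, -0.1213]), array([ 0.6098, -0.1181,  0.0433]), np.float64(0.0041), array([ 274,  137,  102,  135, 5908], dtype=int32))
[[ 0.59163336 -0.07857823]
 [ 0.62599724 -0.16714533]
 [ 0.65053329 -0.10579146]]
(array([-0.0048,  0.1369,  0.0009]), array([ 0.344, -0.939, -0.004]), array([-0.939, -0.344,  0.004]), array([-0.0053,  0.0026, -1.    ]))
```

send_rows:
  motion:
    - [[-0.0055, 0.03, 0, 0], [-0.0055, 0.07, 0, 0], [-0.0055, 0.105, 0, 0], [-0.0055, 0.125, 0, 0], [-0.0055, 0.134, 0, 0], [-0.0055, 0.1365, 0, 0], [-0.0055, 0.1365, 0, 0]]

```text
time: 11.1
tool_pos: [0.5917, -0.0833, 0.0633]
tool_rot: [-1.574, -0.003, -2.792]
contact_force: [-0.7, -0.1, 0.3]
opening: 0.032
```

```bash
python3 - <<'E'
from h import *;from cell import sensors,read_camera
w=read_camera("wrist");cv2.imwrite("pics/j_w.png",w["frame"][:,:,::-1]);print(sensors.observe()["tool_pos"],sensors.observe()["contact_force"])
E
```

```text
[ 0.59202881 -0.08316732  0.06373876] [ 0.26224647 -0.10794707  0.1904429 ]
```

View pics/j_w.png

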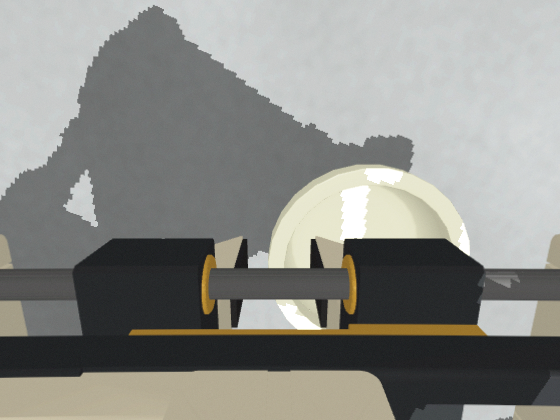

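The white wall lies between the jaws, at about columns 270 to 287. I'll grip and lift.

send_rows:
  motion:
    - [[0, 0.0015, 0, 0], [0, 0.0015, 0, 0], [0, 0.0015, 0, 0], [0, 0.0015, 0, 0], [0, 0.0015, 0, 0], [0, 0.0015, 0, 0]]
  gripper: 0
  grip_force: 35

```text
time: 11.75
tool_pos: [0.5921, -0.083, 0.0626]
tool_rot: [-1.574, -0.002, -2.791]
contact_force: [-0.6, 1.3, 3.7]
opening: 0.0085
```

send_rows:
  motion:
    - [[0, -0.01, 0, 0], [0, -0.03, 0, 0], [0, -0.06, 0, 0], [0, -0.1, 0, 0], [0, -0.13, 0, 0], [0, -0.15, 0, 0], [0, -0.15, 0, 0]]

```text
time: 12.45
tool_pos: [0.5939, -0.0838, 0.2162]
tool_rot: [-1.57, 0.004, -2.791]
contact_force: [-0.1, 0.7, -0.8]
opening: 0.0079
```

```bash
python3 - <<'E'
from h import *;from cell import sensors,read_camera
import pickle
d={n:read_camera(n) for n in("side","wrist")};pickle.dump(d,open("k.pkl","wb"))
w=np.hstack([cv2.resize(d[n]["frame"],(400,300)) for n in("wrist","side")]);cv2.imwrite("pics/k_w.png",w[:,:,::-1]);s=sensors.observe();print(s["tool_pos"],s["tool_rot"],s["contact_force"],s["torque"])
R=Ro.from_euler("xyz",s["tool_rot"]).as_matrix();c=np.array([.4486,-.3347]);t=c-.044*R[:2,2];print(t,go(s,[*t,.21])[0])
E
```

```text
[ 0.59220988 -0.08328908  0.212155  ] [-1.57385656e+00 -2.24861200e-03 -2.79116681e+00] [-0.03784072  0.36795578 -1.03678078] [ 0.06727553  0.01175742 -0.01467909]
[ 0.43349525 -0.29337412] [0.2212 0.0022 0.1428]
```

View pics/k_w.png

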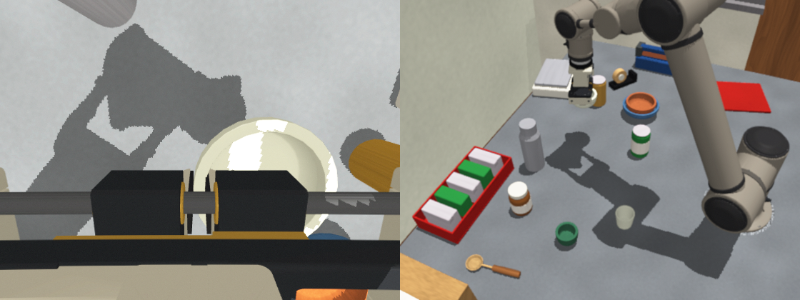

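```bash
python3 - <<'E'
from h import *;import h
import pickle;from cell import sensors
s=sensors.observe();w=pickle.load(open("k.pkl","rb"))["wrist"]
R=Ro.from_euler("xyz",s["tool_rot"]).as_matrix()
h.HSV["white"]=((20,12,80),(60,120,255))
a=wfit(w,"white",(440,200),z=s["tool_pos"][2]-.0125);print(a)
print(R.T@(np.array([*a[0],s["tool_pos"][2]])-s["tool_pos"]))
E
```

```text
(array([ 0.6087, -0.1222]), array([ 0.61  , -0.1217,  0.0468]), np.float64(0.0005), array([  270,   164,   201,   106, 10472], dtype=int32))
[-0.00212992 -0.00013395  0.04220698]
```

send_rows:
  motion:
    - [[0.02, 0, 0.013, 0], [0.055, 0, 0.036, 0], [0.095, 0.001, 0.061, 0], [0.135, 0.002, 0.087, 0], [0.175, 0.002, 0.113, 0], [0.205, 0.002, 0.132, 0], [0.22, 0.002, 0.142, 0], [0.222, 0.002, 0.143, 0]]

```text
time: 13.35
tool_pos: [0.4308, -0.2951, 0.2084]
tool_rot: [-1.577, -0.004, -2.795]
contact_force: [0.1, 0.3, -1.8]
opening: 0.0078
```

```bash
python3 - <<'E'
from h import *;from cell import sensors
s=sensors.observe()
for z in(.125,.098): print(go(s,[.4328,-.2941,z])[0])
E
```

```text
[-0.0026  0.0834  0.0003]
[-0.0027  0.1104  0.0004]
```

send_rows:
  motion:
    - [[-0.0025, 0.02, 0, 0], [-0.0025, 0.045, 0, 0], [-0.0025, 0.065, 0, 0], [-0.0025, 0.077, 0, 0], [-0.0025, 0.083, 0, 0], [-0.0025, 0.083, 0, 0]]

```text
time: 13.95
tool_pos: [0.4326, -0.2933, 0.1246]
tool_rot: [-1.578, -0.005, -2.794]
contact_force: [-0.4, -0.9, -1.2]
opening: 0.0079
```

```bash
python3 - <<'E'
from h import *;from cell import sensors,read_camera
import pickle
d={n:read_camera(n) for n in("side","wrist")}
w=[d["wrist"]["frame"],cv2.resize(d["side"]["frame"][100:220,260:420],(560,420))]
cv2.imwrite("pics/l_w.png",cv2.resize(np.hstack(w),(800,300))[:,:,::-1]);s=sensors.observe();print(s["tool_pos"],s["tool_rot"],s["contact_force"],s["torque"])
print(go(s,[.4328,-.2941,.0946])[0])
E
```

```text
[ 0.43308915 -0.29398209  0.12594548] [-1.57586248 -0.00373947 -2.79421865] [ 0.60744784  0.00858973 -0.5509842 ] [ 0.03951329  0.00762777 -0.05961915]
[0.0002 0.0313 0.0002]
```

View pics/l_w.png

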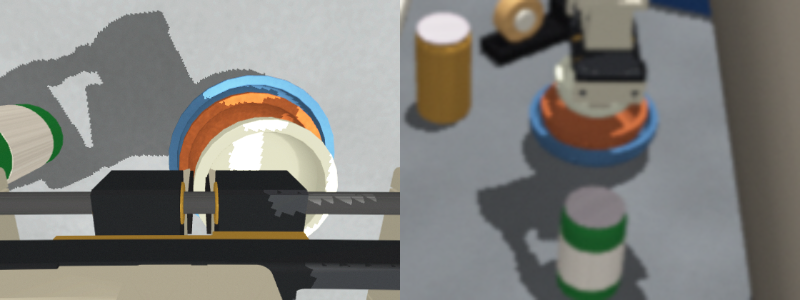

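White hangs over the terracotta cavity. I'll lower it gently.

send_rows:
  motion:
    - [[0, 0.007, 0, 0], [0, 0.015, 0, 0], [0, 0.021, 0, 0], [0, 0.025, 0, 0], [0, 0.0275, 0, 0], [0, 0.028, 0, 0]]

```text
time: 14.65
tool_pos: [0.4328, -0.2938, 0.0976]
tool_rot: [-1.576, -0.004, -2.794]
contact_force: [0.5, -1.2, -0.3]
opening: 0.0078
```

send_rows:
  motion:
    - [[0, 0.001, 0, 0], [0, 0.002, 0, 0], [0, 0.002, 0, 0]]

```text
time: 14.95
tool_pos: [0.4328, -0.2938, 0.0956]
tool_rot: [-1.576, -0.004, -2.794]
contact_force: [-0.0, 0.0, -1.2]
opening: 0.0085
```

send_rows:
  motion:
    - [[0, 0.0007, 0, 0], [0, 0.0012, 0, 0], [0, 0.0012, 0, 0]]

```text
time: 15.25
tool_pos: [0.4328, -0.2937, 0.0947]
tool_rot: [-1.576, -0.004, -2.794]
contact_force: [-0.2, 2.5, 3.1]
opening: 0.0087
```

Contact at 0.0947, against an expected 0.0946, with 3 N upward. Releasing.

send_rows:
  motion:
    - [[0, 0, 0, 0], [0, 0, 0, 0], [0, 0, 0, 0], [0, 0, 0, 0]]
  gripper: 0.3

```text
time: 15.65
tool_pos: [0.4329, -0.2938, 0.0946]
tool_rot: [-1.576, -0.004, -2.794]
contact_force: [0.7, 0.4, -0.3]
opening: 0.0274
```

send_rows:
  motion:
    - [[0, -0.01, 0, 0], [0, -0.04, 0, 0], [0, -0.085, 0, 0], [0.01, -0.12, 0.005, 0], [0.04, -0.125, 0.01, 0], [0.055, -0.125, 0.015, 0], [0.055, -0.125, 0.015, 0]]

```text
time: 16.35
tool_pos: [0.3858, -0.3282, 0.221]
tool_rot: [-1.574, -0.004, -2.796]
contact_force: [-0.2, 0.2, 0.3]
opening: 0.0273
```

```bash
python3 - <<'E'
from h import *;from cell import sensors,read_camera
import pickle
d={n:read_camera(n) for n in("scene","side","wrist")};pickle.dump(d,open("n.pkl","wb"))
cv2.imwrite("pics/n_w.png",d["wrist"]["frame"][:,:,::-1]);
w=[cv2.resize(d["scene"]["frame"][120:225,140:280],(560,420)),cv2.resize(d["side"]["frame"][100:220,260:420],(560,420))]
cv2.imwrite("pics/n2.png",cv2.resize(np.hstack(w),(800,300))[:,:,::-1])
s=sensors.observe();print(s["tool_pos"],s["tool_rot"],s["contact_force"],s["opening"],proj(d["wrist"],[.4486,-.3347,.082]))
E
```

```text
[ 0.38727119 -0.32684165  0.21996551] [-1.57616639 -0.00344409 -2.7944338 ] [ 0.34750204  0.09875722 -0.18778972] 0.027489265221683285 [[314.86336062 134.87715671]]
```

View pics/n_w.png

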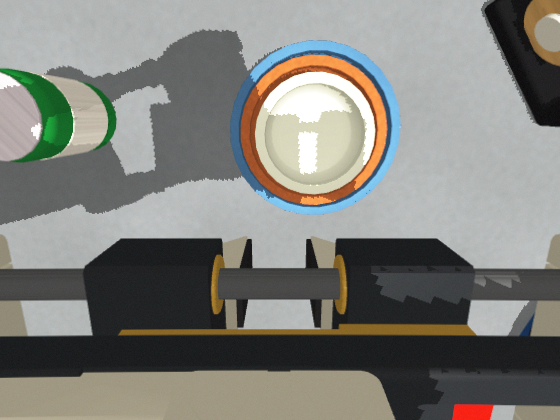

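View pics/n2.png

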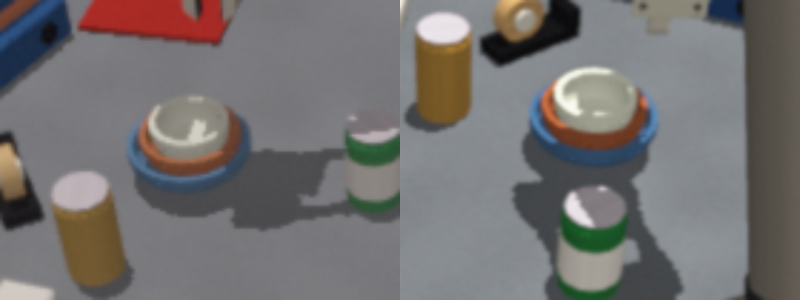

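White stands centred at (315,133), where (315,135) was predicted, with even rings all around. Now the green one.

```bash
python3 - <<'E'
from h import *;import h
from cell import sensors;import pickle
h.HSV["white"]=((20,5,60),(70,70,255));h.HSV["terracotta"]=((0,90,20),(22,255,255))
w=pickle.load(open("n.pkl","rb"))["wrist"]
print(wfit(w,"white",(260,130),z=.082),wfit(w,"terracotta",(245,140),z=.066))
print(plane(w,[[254,131],[376,130],[315,71],[315,195]],.082))
print(go(sensors.observe(),[.455,.356,.2]))
E
```

```text
(array([ 0.4405, -0.3338]), array([ 0.4436, -0.3339,  0.0438]), np.float64(0.004), array([ 255,   82,  113,  112, 7957], dtype=int32)) (array([ 0.4486, -0.3347]), array([ 0.4487, -0.3347,  0.0612]), np.float64(0.0008), array([ 241,   55,  146,  150, 5722], dtype=int32))
[[ 0.43501175 -0.28803346]
 [ 0.46843938 -0.37887683]
 [ 0.49272488 -0.31743791]
 [ 0.40278572 -0.35281731]]
(array([-0.2961,  0.0223, -0.619 ]), array([ 0.34 , -0.94 , -0.005]), array([-0.94 , -0.34 ,  0.003]), array([-0.0051,  0.0039, -1.    ]))
```

send_rows:
  motion:
    - [[-0.01, 0.001, -0.021, 0], [-0.03, 0.002, -0.063, 0], [-0.05, 0.003, -0.105, 0], [-0.07, 0.005, -0.147, 0], [-0.09, 0.007, -0.189, 0], [-0.11, 0.008, -0.231, 0], [-0.13, 0.009, -0.273, 0], [-0.15, 0.011, -0.315, 0]]
  gripper: 0.28

```text
time: 17.3
tool_pos: [0.4211, 0.0231, 0.2103]
tool_rot: [-1.576, -0.003, -2.794]
contact_force: [0.0, 0.6, -0.2]
opening: 0.0257
```

```bash
python3 - <<'E'
from h import *;from cell import sensors
print(go(sensors.observe(),[.455,.356,.2]))
E
```

```text
(array([-0.1454,  0.0114, -0.3013]), array([ 0.341, -0.94 , -0.005]), array([-0.94 , -0.341,  0.003]), array([-0.0047,  0.0041, -1.    ]))
```

send_rows:
  motion:
    - [[-0.02, 0.002, -0.042, 0], [-0.041, 0.003, -0.085, 0], [-0.062, 0.005, -0.128, 0], [-0.083, 0.007, -0.171, 0], [-0.104, 0.008, -0.214, 0], [-0.125, 0.01, -0.257, 0], [-0.14, 0.011, -0.29, 0], [-0.145, 0.011, -0.301, 0]]

```text
time: 18.1
tool_pos: [0.4537, 0.3596, 0.1996]
tool_rot: [-1.577, -0.004, -2.789]
contact_force: [0.2, 0.2, -0.1]
opening: 0.026
```

send_rows:
  motion:
    - [[0, 0, 0, 0], [0, 0, 0, 0]]

```text
time: 18.3
tool_pos: [0.453, 0.3594, 0.1992]
tool_rot: [-1.577, -0.005, -2.788]
contact_force: [0.2, -0.0, 0.2]
opening: 0.0256
```

```bash
python3 - <<'E'
from h import *;from cell import sensors,read_camera
import pickle
d={"wrist":read_camera("wrist")};pickle.dump(d,open("o.pkl","wb"))
cv2.imwrite("pics/o_w.png",d["wrist"]["frame"][:,:,::-1]);
s=sensors.observe();print(s["tool_pos"],s["tool_rot"],s["qpos"],proj(d["wrist"],[.472,.328,.05]))
try: print(wfit(d["wrist"],"green",tuple(proj(d["wrist"],[.472,.328,.05])[0].astype(int))))
except Exception as e: print(e)
E
```

```text
[0.45333101 0.35881662 0.19942922] [-1.57646961 -0.00454001 -2.78929245] [0.53373691 0.48407177 1.45025803 0.00683791 1.21071234 1.74982552] [[321.39805575 190.98307187]]
(array([0.4737, 0.3278]), array([0.4737, 0.3278, 0.0334]), np.float64(0.0006), array([ 284,  150,   78,   77, 4681], dtype=int32))
```

View pics/o_w.png

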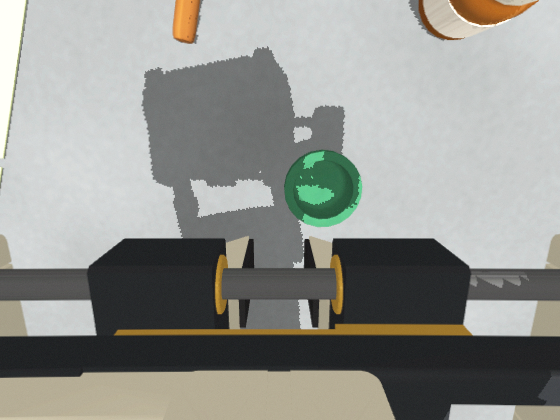

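Green's rim is fully visible, centred at (323,188). The fitted radius is 33.4 mm against 34 mm.

```bash
python3 - <<'E'
from h import *;from cell import sensors
print(go(sensors.observe(),[.463,.356,.0622]))
E
```

```text
(array([-0.0087,  0.1372,  0.0068]), array([ 0.345, -0.939, -0.006]), array([-0.939, -0.345,  0.005]), array([-0.0062,  0.0038, -1.    ]))
```

send_rows:
  motion:
    - [[-0.0085, 0.02, 0.0065, 0], [-0.0085, 0.06, 0.0065, 0], [-0.0085, 0.1, 0.0065, 0], [-0.0085, 0.122, 0.0065, 0], [-0.0085, 0.133, 0.0065, 0], [-0.0085, 0.1365, 0.0065, 0], [-0.0085, 0.1365, 0.0065, 0]]

```text
time: 19.05
tool_pos: [0.4633, 0.3558, 0.0636]
tool_rot: [-1.577, -0.003, -2.79]
contact_force: [0.3, 0.7, 0.6]
opening: 0.0257
```

```bash
python3 - <<'E'
from h import *;from cell import sensors,read_camera
w=read_camera("wrist");cv2.imwrite("pics/p_w.png",w["frame"][:,:,::-1]);print(sensors.observe()["tool_pos"],sensors.observe()["contact_force"])
E
```

```text
[0.46358717 0.35618197 0.06416789] [ 0.20633721 -0.36042183  0.08990268]
```

View pics/p_w.png

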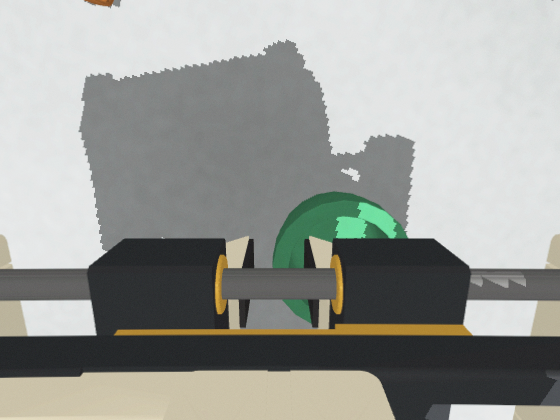

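The green wall is between the jaws, with its left edge near column 273. I'll grip and lift.

send_rows:
  motion:
    - [[0, 0.0015, 0, 0], [0, 0.0015, 0, 0], [0, 0.0015, 0, 0], [0, 0.0015, 0, 0], [0, 0.0015, 0, 0]]
  gripper: 0
  grip_force: 30

```text
time: 19.6
tool_pos: [0.4639, 0.3565, 0.0635]
tool_rot: [-1.577, -0.001, -2.79]
contact_force: [-0.7, -0.6, 5.9]
opening: 0.0085
```

send_rows:
  motion:
    - [[0, -0.01, 0, 0], [0, -0.03, 0, 0], [0, -0.06, 0, 0], [0, -0.1, 0, 0], [0, -0.135, 0, 0], [0, -0.16, 0, 0], [0, -0.165, 0, 0]]

```text
time: 20.3
tool_pos: [0.4655, 0.3563, 0.2323]
tool_rot: [-1.578, 0.005, -2.79]
contact_force: [0.0, 0.6, -1.0]
opening: 0.0081
```

```bash
python3 - <<'E'
from h import *;from cell import sensors,read_camera
import pickle
w=read_camera("wrist")
cv2.imwrite("pics/q_w.png",w["frame"][:,:,::-1]);s=sensors.observe();print(s["tool_pos"],s["tool_rot"],s["contact_force"],s["torque"])
R=Ro.from_euler("xyz",s["tool_rot"]).as_matrix()
a=wfit(w,"green",(350,215),z=s["tool_pos"][2]-.0125);print(a)
print(R.T@(np.array([*a[0],s["tool_pos"][2]])-s["tool_pos"]))
E
```

```text
[0.46499079 0.35602061 0.23084578] [-1.57788031  0.00314852 -2.78963913] [ 0.60238996 -0.83310877 -0.43922916] [ 0.01126943  0.07579523 -0.02935711]
(array([0.4776, 0.3325]), array([0.4808, 0.3334, 0.0312]), np.float64(0.0006), array([ 270,  190,  138,   78, 5239], dtype=int32))
[-0.00372795 -0.00017546  0.02642504]
```

View pics/q_w.png

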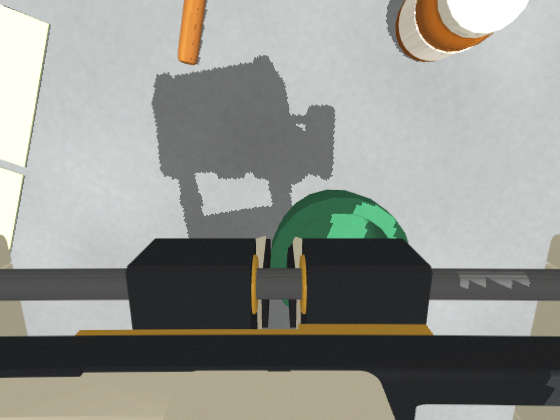

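```bash
python3 - <<'E'
from h import *;from cell import sensors
print(go(sensors.observe(),[.4371,-.3079,.22]))
E
```

```text
(array([0.2551, 0.0057, 0.6137]), array([ 0.345, -0.939, -0.007]), array([-0.939, -0.345, -0.003]), array([ 5.0e-04,  7.7e-03, -1.0e+00]))
```

send_rows:
  motion:
    - [[0.009, 0, 0.021, 0], [0.026, 0, 0.062, 0], [0.043, 0, 0.103, 0], [0.06, 0, 0.145, 0], [0.078, 0, 0.187, 0], [0.095, 0, 0.229, 0], [0.113, 0, 0.271, 0], [0.13, 0, 0.313, 0]]

```text
time: 21.15
tool_pos: [0.4494, 0.0158, 0.2266]
tool_rot: [-1.579, 0.0, -2.789]
contact_force: [0.9, -0.8, -0.6]
opening: 0.0085
```

```bash
python3 - <<'E'
from h import *;from cell import sensors
print(go(sensors.observe(),[.4371,-.3079,.2])[0])
E
```

```text
[0.1232 0.0239 0.2998]
```

send_rows:
  motion:
    - [[0.017, 0.003, 0.042, 0], [0.035, 0.007, 0.085, 0], [0.052, 0.01, 0.127, 0], [0.07, 0.013, 0.17, 0], [0.087, 0.016, 0.212, 0], [0.104, 0.02, 0.252, 0], [0.118, 0.023, 0.286, 0], [0.123, 0.024, 0.3, 0]]

```text
time: 21.95
tool_pos: [0.4361, -0.3104, 0.1975]
tool_rot: [-1.582, -0.002, -2.792]
contact_force: [1.2, -1.0, -0.9]
opening: 0.0083
```

send_rows:
  motion:
    - [[0, 0, 0, 0], [0, 0, 0, 0]]

```text
time: 22.15
tool_pos: [0.4355, -0.3091, 0.1962]
tool_rot: [-1.585, -0.003, -2.793]
contact_force: [-0.0, 0.8, -1.4]
opening: 0.0083
```

```bash
python3 - <<'E'
from h import *;from cell import sensors
s=sensors.observe();print(s["tool_pos"],go(s,[.4371,-.3079,.142]))
E
```

```text
[ 0.43548251 -0.30912189  0.19618359] (array([-0.0021,  0.0542,  0.0002]), array([ 0.342, -0.94 , -0.015]), array([-0.94 , -0.342,  0.003]), array([-0.0076,  0.0128, -0.9999]))
```

send_rows:
  motion:
    - [[-0.002, 0.015, 0, 0], [-0.002, 0.035, 0, 0], [-0.002, 0.048, 0, 0], [-0.002, 0.054, 0, 0], [-0.002, 0.054, 0, 0], [-0.002, 0.054, 0, 0]]

```text
time: 22.75
tool_pos: [0.4374, -0.3072, 0.1429]
tool_rot: [-1.585, -0.002, -2.792]
contact_force: [0.1, 0.4, 0.4]
opening: 0.0085
```

```bash
python3 - <<'E'
from h import *;from cell import sensors,read_camera
d={n:read_camera(n) for n in("side","wrist")}
w=[d["wrist"]["frame"],cv2.resize(d["side"]["frame"][100:220,260:420],(560,420))]
cv2.imwrite("pics/r_w.png",cv2.resize(np.hstack(w),(800,300))[:,:,::-1]);s=sensors.observe();print(s["tool_pos"],s["tool_rot"],s["contact_force"],s["torque"])
print(go(s,[.4371,-.3079,.1115])[0])
E
```

```text
[ 0.43739782 -0.30773667  0.14306497] [-1.58406371e+00 -2.04899332e-03 -2.79224987e+00] [-0.27885399  0.73943166 -0.22891168] [0.03707956 0.00761237 0.01439766]
[0.0003 0.0316 0.0005]
```

View pics/r_w.png

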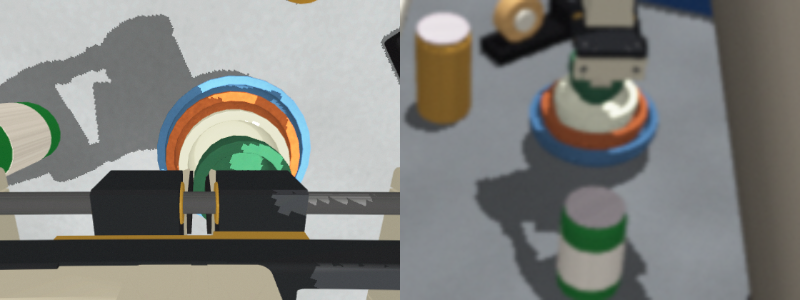

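send_rows:
  motion:
    - [[0, 0.007, 0.0005, 0], [0, 0.015, 0.0005, 0], [0, 0.021, 0.0005, 0], [0, 0.025, 0.0005, 0], [0, 0.028, 0.0005, 0], [0, 0.0285, 0.0005, 0]]

```text
time: 23.45
tool_pos: [0.4372, -0.3078, 0.114]
tool_rot: [-1.585, -0.002, -2.792]
contact_force: [0.4, -0.1, -1.8]
opening: 0.0081
```

send_rows:
  motion:
    - [[0, 0.001, 0, 0], [0, 0.002, 0, 0], [0, 0.002, 0, 0]]

```text
time: 23.75
tool_pos: [0.4372, -0.3078, 0.1121]
tool_rot: [-1.585, -0.002, -2.792]
contact_force: [-0.5, 0.5, -1.2]
opening: 0.0084
```

send_rows:
  motion:
    - [[0, 0.0005, 0, 0], [0, 0.001, 0, 0], [0, 0.001, 0, 0]]

```text
time: 24.05
tool_pos: [0.4373, -0.3077, 0.1119]
tool_rot: [-1.584, -0.002, -2.792]
contact_force: [-2.8, 1.6, 5.7]
opening: 0.0085
```

Contact at 0.1119, against an expected 0.1115. Releasing.

send_rows:
  motion:
    - [[0, 0, 0, 0], [0, 0, 0, 0], [0, 0, 0, 0], [0, 0, 0, 0]]
  gripper: 0.26

```text
time: 24.45
tool_pos: [0.4373, -0.3077, 0.1117]
tool_rot: [-1.584, -0.002, -2.792]
contact_force: [0.6, -0.3, 0.1]
opening: 0.0236
```

send_rows:
  motion:
    - [[0, -0.01, 0, 0], [0, -0.04, 0, 0], [0, -0.085, 0, 0], [0.01, -0.11, 0, 0], [0.04, -0.115, 0, 0], [0.06, -0.115, 0, 0], [0.06, -0.115, 0, 0]]

```text
time: 25.15
tool_pos: [0.3802, -0.3303, 0.228]
tool_rot: [-1.583, -0.002, -2.794]
contact_force: [-0.2, 0.5, -0.1]
opening: 0.0237
```

```bash
python3 - <<'E'
from h import *;from cell import sensors,read_camera
import h,pickle
d={n:read_camera(n) for n in("scene","side","wrist")};pickle.dump(d,open("t.pkl","wb"))
cv2.imwrite("pics/t_w.png",d["wrist"]["frame"][:,:,::-1]);
w=[cv2.resize(d["scene"]["frame"][120:225,140:280],(560,420)),cv2.resize(d["side"]["frame"][100:220,260:420],(560,420))]
cv2.imwrite("pics/t2.png",cv2.resize(np.hstack(w),(800,300))[:,:,::-1])
s=sensors.observe();print(s["tool_pos"],s["contact_force"],s["opening"])
h.HSV["terracotta"]=((0,90,20),(22,255,255));h.HSV["blue"]=((90,60,15),(125,255,255))
p=proj(d["wrist"],[.448,-.335,.098])[0].astype(int);print(p)
for n,z,q in(("green",.098,p),("terracotta",.066,(p[0]-70,p[1]+10)),("blue",.05,(p[0]-80,p[1]))):
    try: print(n,wfit(d["wrist"],n,q,z=z))
    except Exception as e: print(e)
E
```

```text
[ 0.38216056 -0.32958036  0.22717226] [-0.20448967  0.37711615  0.33795551] 0.023803527801042525
[316 129]
green (array([ 0.4475, -0.3347]), array([ 0.4476, -0.3347,  0.033 ]), np.float64(0.001), array([ 273,   84,   87,   90, 6103], dtype=int32))
terracotta (array([ 0.4486, -0.3347]), array([ 0.4487, -0.3347,  0.0612]), np.float64(0.0008), array([ 242,   49,  144,  148, 5536], dtype=int32))
blue (array([ 0.4493, -0.3373]), array([ 0.4494, -0.3373,  0.0751]), np.float64(0.0009), array([ 232,   35,  168,  173, 5814], dtype=int32))
```

View pics/t_w.png

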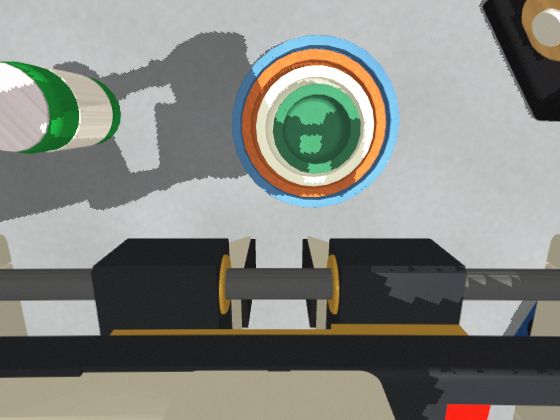

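View pics/t2.png

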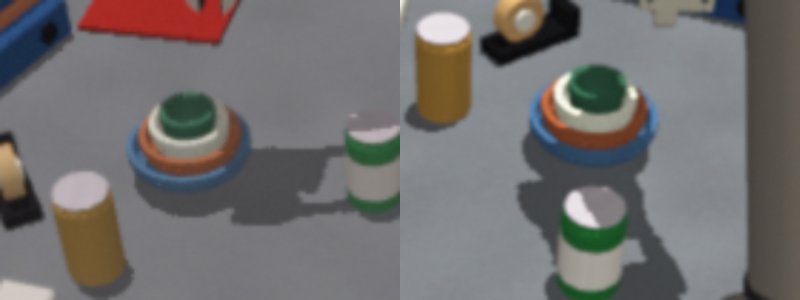

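The nest is complete: all rims are level and concentric within 3 mm, with green at (316,127), and the gripper is clear. One check on the bystanders, then I'll hand in.

```bash
python3 - <<'E'
import pickle,numpy as np,cv2
a=pickle.load(open("a.pkl","rb"));t=pickle.load(open("t.pkl","rb"))
P=dict(scene=dict(flask=(278,236),gold=(169,188),tgreen=(270,166),jar=(348,270),cup=(365,199),tape=(144,183),scoop=(425,310)),side=dict(flask=(180,174),gold=(277,112),tgreen=(338,184),jar=(166,264),cup=(315,297),tape=(312,110),scoop=(130,373)))
for k in P:
  for n,(x,y) in P[k].items():
    A,B=[cv2.cvtColor(i[k]["frame"][y-18:y+19,x-18:x+19],cv2.COLOR_RGB2GRAY).astype(np.float32) for i in(a,t)]
    s,r=cv2.phaseCorrelate(A,B,cv2.createHanningWindow((37,37),cv2.CV_32F));print(k,n,np.round(s,2),round(r,2))
from cell import hand_in
print(hand_in())
E
```

```text
scene flask [-0.04 -0.03] 1.0
scene gold [-0.05  0.09] 0.97
scene tgreen [ 0.15 -0.17] 0.73
scene jar [-0.04 -0.09] 1.0
scene cup [0.19 0.5 ] 0.65
scene tape [0.   0.13] 1.0
scene scoop [ 0.01 -0.  ] 0.99
side flask [-0.15 -0.09] 0.97
side gold [-0.01  0.04] 0.98
side tgreen [0.12 0.22] 0.62
side jar [ 0.05 -0.04] 0.98
side cup [-0.07  0.43] 0.94
side tape [0.01 0.09] 0.91
side scoop [-0.    0.05] 1.01
the job is handed in; nothing more can be done
None
```

The four covers are nested and the job is handed in, at about 25 s on the robot's clock. I picked up terracotta, white and green in turn by the rim wall and lowered each until its foot touched. Contact came within about 0.5 mm of the expected height each time, with the vertical force at 6 N or less, and only then did I release.

**Nest:** In the last wrist view the rims look level and concentric. Blue centred at (0.449, -0.337), terracotta at (0.449, -0.335) and green at (0.448, -0.335), about 3 mm apart at most. White's automatic circle fit was poor because of glare, so I placed it by its edge points instead, at about (0.448, -0.335).

**Bystanders:** None shifted by more than about 0.5 pixel between the first and last pictures. The largest readings were the cup (0.5 px) and the green tin (about 0.25 px). Most of those came with weaker image matches, which I put down to changed shadows. I did not check the tins, cup or other items beyond that.

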